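Heft the emptied reed tins and re-tip the one that still holds a part

TASK

Both green tins have just been emptied, but a brass block still lies unseen in one of them. Lift a tin by its wooden handle and hold it level and still, well clear of the shelf, for about a second to judge by its weight whether the block is in it; never tip the empty tin. Tip the heavy one mouth-down over the white tray so that the block slides out into the tray, and finish with both tins standing upright on the shelf, clear of the tray.

Things in the scene. Friction and masses are not known exactly. Their poses are not given: they have to be found in the camera images.
- tin_a_center (a point): One of two identical green roofed tins, 100 (x) x 64 (y) x 50 mm, walls 3 mm, the whole -x end an open mouth, at first facing roughly towards the robot. Mid-roof stands a boxwood handle 56 long (x), 14 thick (y), 38 mm high. This point: the tin's centre, 44 mm above its underside and below the handle's top; z up. Grip across the handle's thickness (y), 30 mm above this point.
- tin_b_center (a point): The other tin, same shape, point and axes. An empty tin weighs 130 to 150 g. Exactly one tin, either, holds the brass block (40 x 36 x 26 mm, 320 g, loose on its floor, out of sight), so that one weighs about 460 g. The block stays put while the tin is level, and slides out of the mouth when the mouth end is tilted down 50 to 60 degrees for a second or two.
- tray: White open square parts tray, fixed to the shelf, 170 x 170 mm outside, 30 mm high, walls and floor 4 mm. Origin at the centre of its underside, z up.
Not all that is in view belongs to the job. What is shaped like the part that bears tin_a_center but blue or purple is not meant.

How it is judged:
By the outcome, as a careful person would: the job done as asked, in the order asked, and still so for the second after the job is handed in, with the robot touching nothing.
It also fails if it takes over 72 s, if anything falls off the work surface, if the arm or the gripper's body presses on something with over 40 N, if the wrist force passes 120 N, or if a joint passes its speed limit or range.

ROBOT

A 6-joint arm with a two-finger parallel gripper is mounted at the origin on the work surface. World frame = base frame: x ahead of the robot, y to its left, z up, the work surface at z = 0. Lengths are in mm, angles in rad, forces in N, time in s.
With the tool pointing down it reaches from about 300 to 775 mm from the base axis. Payload 14.6 kg.
Tool frame: the origin (TCP) lies midway between the tips of the shut fingers; the grasp point (between the pads) lies manip.grasp_offset behind it (manip.grasp_offset is the distance from the TCP to the grasp point, in mm); z points along the fingers, y is the direction in which the jaws open and shut (so a half turn about z gives the same grasp; the last joint's range is limited). The gripper opens to 94 mm and grips with 3 to 60 N. Pads are 16 mm wide; open, the fingers measure 119 mm over their backs; the gripper's body (75 mm by 177 mm) begins 78 mm behind the grasp point.
Start: joints at [-1.41, 0.3, 1.521, -0, 1.321, -0.067], TCP at [124.203, -535.783, 205.446] pointing down, gripper open.
Joint ranges: [-3.03, 3.03], [-0.79, 2.21], [0.23, 2.52], [-1.04, 4.18], [0, 3.07], [-2.55, 2.55]. Speed limits (rad/s): [2.22, 2.22, 2.57, 3.14, 3.14, 3.14].

INTERFACE

Orientations are given as [roll, pitch, yaw] about the fixed x, y, z axes, in that order (R = Rz(yaw) Ry(pitch) Rx(roll)).
In Python, from cell import monitor, vision, order, manip gives the robot as it stands.
- The arm moves only by the shell command python3 -m jog 'ROWS' [FORCE]. ROWS is JSON, a list of rows, each a list of 7 numbers: the shift along the tool's x, y, z in cm, then the turn, a rotation vector about the tool's x, y, z in rad, then the opening in per cent of the stroke, from 0 (shut) to 100 (fully open). In form: [[tx, ty, tz, rx, ry, rz, jaw], ...]. A call has 1 to 8 rows; each row shifts and turns the commanded pose from where the row before left it, along the tool's axes as they then stand; what a row does not reach is not made up. A row lasts 1/10 s, in which the tool goes at most 50 mm and 8.59 degrees, less where a joint would pass 70% of its speed; a pose out of reach is approached as far as the arm can. A call is refused whole if a number of a shift passes 5 or a number of a turn 0.15, either way. A call with a gripper value outside its range is refused whole. The fingers move at their own pace and stop on an object; FORCE is the grip in N (left out, the last holds). Time passes only in rows, so rows that do not move let the fingers close. It gives the time, the measured TCP pose, the force and the opening at its end, in the units of the state.
- monitor.read_state(): the state, without advancing time (a new reading comes with each control period).
- vision.camera(name): name is "side" or "top" or "wrist"; returns a dict with "color" (400x640x3 uint8, blue, green, red), "fx", "fy", "cx", "cy" (pixels), "distortion" ([k1, k2, p1, p2, k3] as OpenCV has them; the pictures are not rectified), "cam_to_world" (4x4, takes a point from camera to world coordinates); the wrist camera has in their place "tool_from_camera" (4x4, takes a point from camera to tool coordinates, whose origin is the TCP and whose axes are the flange's). Camera axes: x right, y down, z forward; pixel columns grow to the right and rows downward; lengths in mm; the calibration is good to about 2 mm. A picture is of the moment at which its call begins: read the wrist's pose just before it. There is no depth.
- order.sign_off(): hands the job in, once; it reports no verdict.
The state is a dict: "clock": time; "joints": joint angles; "qd": joint speeds; "effort": joint torques, N m; "eef_pos": TCP position; "eef_rot": TCP orientation; "wrist_force": force on the tool from outside, world axes, zero at the start; "moment": the same for the moment, N m; "finger_gap": finger opening in mm.
Only numpy, scipy, OpenCV 4.12 (cv2) and the standard library are available. Lean on these libraries where they do the work, as an engineer would, in place of code of your own. Each camera call takes 0.05 s, during which the arm holds its last target.

## Working session

There is one attempt and no reset: what is moved stays moved. The work goes in short steps, Python scripts to look and compute and a shell command to move; the robot and the scene stay as the last step left them, time stands still between calls to the robot, and variables do not carry over. Pictures are saved under pics/ and viewed, and the job is handed in when it is done.

```bash
ls; mkdir -p pics; python3 - <<'E'
from cell import monitor, vision, order, manip
import cv2
print(monitor.read_state()); print(manip.grasp_offset)
for n in ("side","top","wrist"):
    c=vision.camera(n); cv2.imwrite(f"pics/{n}0.png",c["color"])
    print(n,{k:(v if k!="color" else 0) for k,v in c.items()})
E
```

```text
pics
{'clock': 0.0, 'joints': array([-1.40961236e+00,  3.00473809e-01,  1.52157402e+00,  3.34537674e-05,
        1.32068519e+00, -6.65905697e-02]), 'qd': array([ 0.00122797, -0.00052993, -0.00018619,  0.00033461,  0.00159851,
       -0.0018688 ]), 'effort': array([-8.16627271e-04, -5.31809092e+01, -3.52740777e+01,  7.08568026e-02,
        2.44136655e-02, -9.26714347e-05]), 'eef_pos': array([ 124.16519535, -535.5388291 ,  204.88782679]), 'eef_rot': array([-3.14045696e+00, -1.08213484e-04,  2.27766180e-01]), 'wrist_force': array([ 1.30458851,  0.08994308, -0.02869658]), 'moment': array([ 0.01279415,  0.01436197, -0.00469861]), 'finger_gap': 94.02304163419365}
18.8
side {'color': 0, 'fx': 403.4506529859251, 'fy': 403.4506529859251, 'cx': 317.333462776668, 'cy': 197.8969479424926, 'distortion': array([-0.09544723,  0.        ,  0.        ,  0.        ,  0.        ]), 'cam_to_world': array([[-9.65828398e-01, -1.80561976e-01,  1.85937834e-01,
         2.44066490e+02],
       [-2.58603090e-01,  6.23412130e-01, -7.37890072e-01,
         7.37239502e+02],
       [ 1.73189881e-02, -7.60759285e-
[... 563 characters left out ...]
e-02, -9.97726778e-01,
         1.36422978e+03],
       [ 0.00000000e+00,  0.00000000e+00,  0.00000000e+00,
         1.00000000e+00]])}
wrist {'color': 0, 'fx': 319.4505444407036, 'fy': 319.4505444407036, 'cx': 317.3193785298709, 'cy': 200.00963261871195, 'distortion': array([-0.0317536,  0.       ,  0.       ,  0.       ,  0.       ]), 'tool_from_camera': array([[ 2.62823792e-04, -9.72281489e-01, -2.33813252e-01,
         6.72388439e+01],
       [ 9.99999871e-01,  3.57134066e-04, -3.61019245e-04,
         4.94185136e-01],
       [ 4.34515007e-04, -2.33813127e-01,  9.72281458e-01,
        -1.79176142e+02],
       [ 0.00000000e+00,  0.00000000e+00,  0.00000000e+00,
         1.00000000e+00]])}
```

View pics/top0.png

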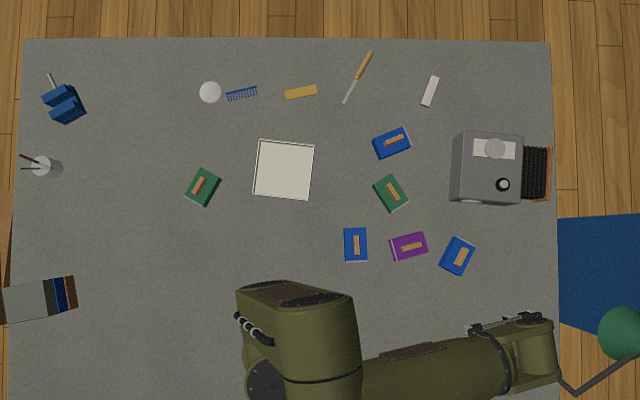

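View pics/side0.png

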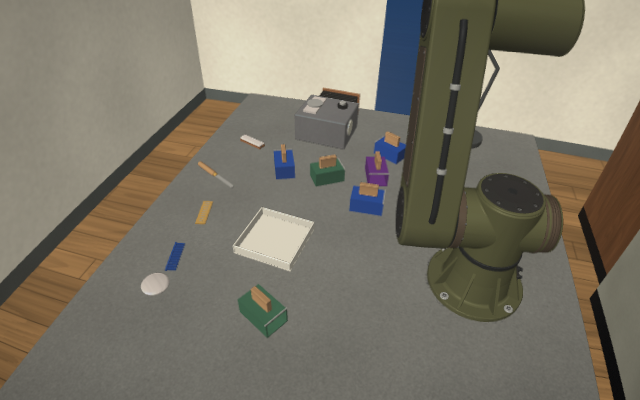

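View pics/wrist0.png

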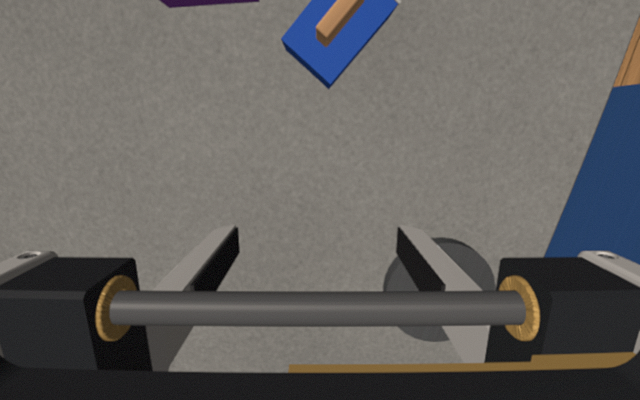

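The top view shows two green tins, at (203,187) and (391,193), and the white tray at (284,170). The blue tins at (391,142), (355,244) and (457,256) and the purple one at (408,246) have the wrong colour. I'll confirm the green ones in a crop and measure them.

```bash
cat > h.py <<'E'
import cv2,numpy as np
from cell import monitor, vision, order, manip
from scipy.spatial.transform import Rotation as R
def ray(c,px,T=None):
    K=np.array([[c["fx"],0,c["cx"]],[0,c["fy"],c["cy"]],[0,0,1]])
    n=cv2.undistortPoints(np.array(px,float).reshape(-1,1,2),K,c["distortion"]).reshape(-1,2)
    T=c["cam_to_world"] if T is None else T
    d=np.c_[n,np.ones(len(n))]@T[:3,:3].T
    return T[:3,3],d
def plane(c,px,z,T=None):
    o,d=ray(c,px,T); return o+d*((z-o[2])/d[:,2])[:,None]
def tri(c1,p1,c2,p2,T1=None,T2=None):
    o1,d1=ray(c1,p1,T1);o2,d2=ray(c2,p2,T2);out=[]
    for a,b in zip(d1,d2):
        s=np.linalg.lstsq(np.c_[a,-b],o2-o1,rcond=None)[0]
        P,Q=o1+a*s[0],o2+b*s[1]; out.append(np.r_[(P+Q)/2,np.linalg.norm(P-Q)])
    return np.array(out)
def masks(c):
    h=cv2.cvtColor(c["color"],cv2.COLOR_BGR2HSV)
    return dict(green=cv2.inRange(h,(60,90,30),(90,255,255)),wood=cv2.inRange(h,(5,90,90),(22,255,255)),tray=cv2.inRange(h,(15,0,150),(40,60,255)))
def wristT(c,s):
    W=np.eye(4);W[:3,:3]=R.from_euler('xyz',s["eef_rot"]).as_matrix();W[:3,3]=s["eef_pos"]
    return W@c["tool_from_camera"]
E
python3 - <<'E'
from h import *
for n,rois in (("top",[(170,155,70,65),(355,160,70,65)]),("side",[(225,275,75,70),(295,140,65,55)])):
    c=vision.camera(n)
    m=masks(c)
    for i,(x,y,w,h) in enumerate(rois):
        cr=cv2.resize(c["color"][y:y+h,x:x+w],None,fx=8,fy=8,interpolation=cv2.INTER_CUBIC)
        cv2.imwrite(f"pics/cr_{n}{i}.png",cr)
        for k in("green","wood"):
            mm=np.zeros_like(m[k]);mm[y:y+h,x:x+w]=m[k][y:y+h,x:x+w]
            cs,_=cv2.findContours(mm,0,2)
            if cs:
                q=max(cs,key=cv2.contourArea);print(n,i,k,cv2.contourArea(q),cv2.minAreaRect(q))
    if n=="top":
        a=[cv2.imread(f"pics/cr_top{i}.png") for i in(0,1)]; 
    else: a=[cv2.resize(cv2.imread(f"pics/cr_side{i}.png"),(560,520)) for i in (0,1)]
    cv2.imwrite(f"pics/pair_{n}.png",cv2.resize(np.hstack(a),(800,371)))
    x,y,w,h=(240,125,90,85) if n=="top" else (225,200,100,75)
    cv2.imwrite(f"pics/tray_{n}.png",cv2.resize(c["color"][y:y+h,x:x+w],None,fx=7,fy=7,interpolation=cv2.INTER_CUBIC))
E
```

```text
top 0 green 724.0 ((202.77694702148438, 186.515380859375), (24.434839248657227, 31.876924514770508), 29.744882583618164)
top 0 wood 71.0 ((197.72019958496094, 184.8367919921875), (4.678802013397217, 18.85917091369629), 30.256441116333008)
top 1 green 687.5 ((389.6624755859375, 192.7527313232422), (31.66436195373535, 23.49291229248047), 57.2647705078125)
top 1 wood 112.5 ((392.5289306640625, 191.76710510253906), (19.166852951049805, 6.909680366516113), 57.2647705078125)
side 0 green 70.5 ((276.54913330078125, 323.4590148925781), (7.042028903961182, 21.254125595092773), 50.19443130493164)
side 0 wood 250.5 ((260.75, 298.75), (27.577163696289062, 11.31370735168457), 45.0)
side 1 green 43.0 ((326.85601806640625, 167.20799255371094), (8.586502075195312, 27.906131744384766), 79.69515228271484)
side 1 wood 158.0 ((327.1153869628906, 161.07691955566406), (10.78638744354248, 17.84657096862793), 78.69007110595703)
```

View pics/pair_top.png

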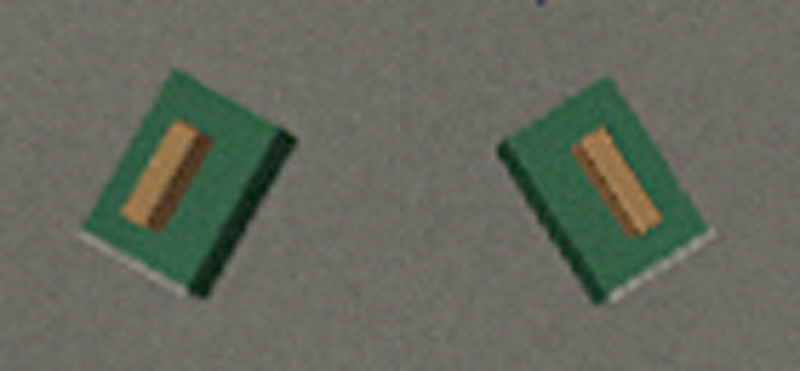

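View pics/pair_side.png

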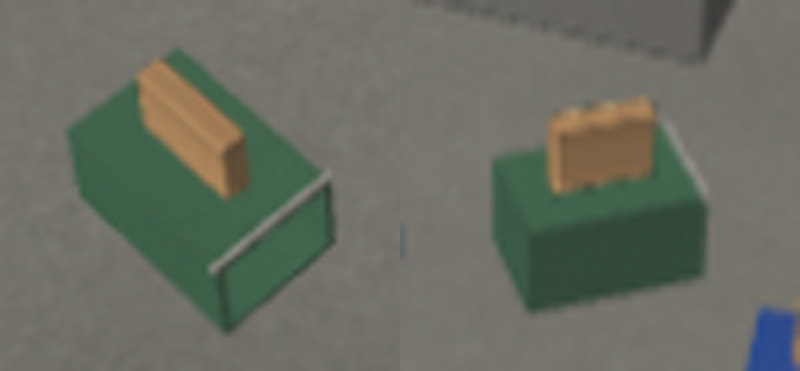

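View pics/tray_top.png

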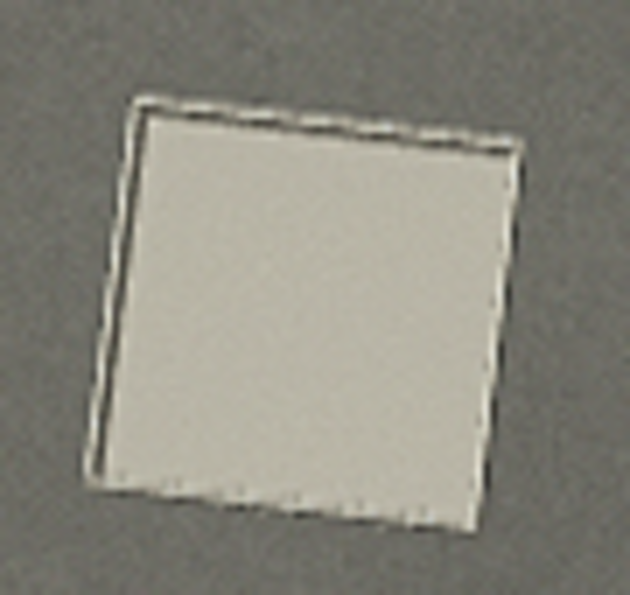

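View pics/tray_side.png

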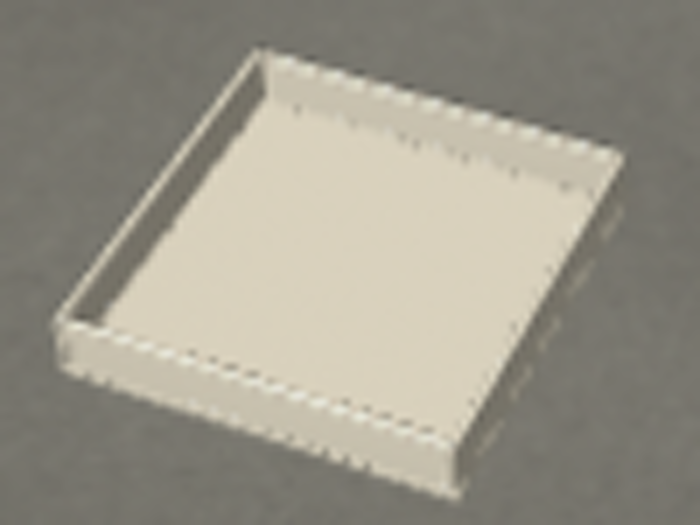

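The crops confirm two green roofed tins with boxwood handles and white mouth rims on the near side, plus an open white tray. Next, triangulate from these corners.

```bash
python3 - <<'E'
from h import *
t=vision.camera("top");s=vision.camera("side")
TL=lambda p:[(170+x/5.714,155+y/5.714) for x,y in p]
TR=lambda p:[(355+(x-400)/5.714,160+y/5.714) for x,y in p]
SL=lambda p:[(225+x/5.333,275+y/5.30) for x,y in p]
SR=lambda p:[(295+(x-400)/6.154,140+y/6.746) for x,y in p]
np.set_printoptions(precision=1,suppress=True)
# left tin: handle-top ends (mid of thickness), roof corners: rim two, back
print("L handle",tri(t,TL([(190,124),(134,218)]),s,SL([(149,67),(233,144)])))
print("L roof",tri(t,TL([(80,231),(192,296),(283,128),(175,68)]),s,SL([(330,176),(211,270),(70,132),(178,50)])))
print("R handle",tri(t,TR([(596,133),(651,228)]),s,SR([(555,116),(650,100)])))
print("R roof",tri(t,TR([(714,232),(608,300),(503,140),(608,77)]),s,SR([(665,120),(706,200),(530,230),(494,160)])))
for nm,f,p,rp in (("L",TL,[(190,124),(134,218)],[(80,231),(192,296),(283,128),(175,68)]),("R",TR,[(596,133),(651,228)],[(714,232),(608,300),(503,140),(608,77)])):
    for z,q in((88,p),(50,rp)):
        P=plane(t,f(q),z)[:,:2];print(nm,z,P.mean(0),P.tolist())
    d=P=plane(t,f(p),88)[:,:2];d=d[0]-d[1];print("yaw",np.arctan2(d[1],d[0]),np.linalg.norm(d))
tt=[(240+x/7,125+y/7) for x,y in [(135,98),(523,142),(475,530),(88,487)]]
ss=[(225+x/7,200+y/7) for x,y in [(60,320),(258,52),(622,155),(458,448)]]
P=plane(t,tt,30);print("tray",P,P.mean(0)); P=plane(s,ss,30);print(P,P.mean(0))
E
```

```text
L handle [[517.7 230.1  82.5   0.8]
 [469.8 257.4  82.5   0.6]]
L roof [[441.8 275.  101.4  39.2]
 [460.1 258.  -12.   50.3]
 [549.2 210.   -8.   46.6]
 [524.4 229.6  96.9  39. ]]
R handle [[ 500.5 -306.6   87.7    0.4]
 [ 454.1 -333.8   87.9    3.4]]
R roof [[ 454.1 -374.1   49.5    1.4]
 [ 419.  -319.3   45.8    1.7]
 [ 501.5 -264.5   49.7    1.6]
 [ 536.  -320.1   45.3    2.9]]
L 88 [492.8 242.2] [[516.5918949329618, 228.6235149359558], [469.0039339204122, 255.803485562806]]
L 50 [492.  241.4] [[465.5540101606022, 294.0324449288569], [432.17768282614963, 235.13192058876254], [519.5204502610827, 189.7437642865871], [550.6475227874319, 246.6215724815838]]
yaw -0.5189377796104808 54.80296375752307
R 88 [ 476.3 -320.3] [[500.2631338639536, -306.59420166563245], [452.3938565078386, -334.0544839081401]]
R 50 [ 476.5 -319.2] [[453.39769640400993, -374.1392381795962], [417.89520003761805, -318.6746771717998], [500.66886661035386, -264.59354308402294], [533.9184881705887, -319.5173237419998]]
yaw 0.5208202476063287 55.18636439769199
tray [[639.4  76.2  30. ]
 [621.  -91.4  30. ]
 [453.1 -71.7  30. ]
 [470.7  93.9  30. ]] [546.    1.7  30. ]
[[638.8  79.8  30. ]
 [621.  -86.1  30. ]
 [455.6 -68.2  30. ]
 [472.5  98.   30. ]] [547.    5.9  30. ]
```

```bash
cat >> h.py <<'E'
def to(p,yaw=None,s=None):
    """turn first about tool z (down tool), then shift: returns rz and shift in cm"""
    s=s or monitor.read_state()
    r=R.from_euler('xyz',s["eef_rot"]); rz=0
    if yaw is not None:
        g=R.from_euler('xyz',[np.pi,0,yaw]); v=(r.inv()*g).as_rotvec(); print("turn tool rotvec",v.round(3)); r=g
    d=r.inv().apply(np.array(p)-s["eef_pos"])/10
    print("shift cm",d.round(2),"len",np.linalg.norm(d).round(2),"now",s["eef_pos"].round(1),s["eef_rot"].round(3),"F",s["wrist_force"].round(2),"gap",round(s["finger_gap"],1),"t",s["clock"])
E
python3 -c "
from h import *
to([476.3,-320,205],.52)"
python3 -m jog '[[0,0,0,0,0,-0.146,100],[0,0,0,0,0,-0.146,100],[4.5,0,0,0,0,0,100],[4.5,0,0,0,0,0,100],[4.5,0,0,0,0,0,100],[4.5,0,0,0,0,0,100],[4.5,0,0,0,0,0,100],[4.5,0,0,0,0,0,100]]' 60
python3 - <<'E'
from h import *
s=monitor.read_state();c=vision.camera("wrist");cv2.imwrite("pics/w1.png",c["color"]);np.savez("w1.npz",T=wristT(c,s))
to([476.3,-320,205],.52)
E
```

```text
turn tool rotvec [-0.    -0.    -0.292]
shift cm [ 4.128e+01 -1.230e+00  3.000e-02] len 41.29 now [ 124.2 -535.7  205.3] [-3.141 -0.     0.228] F [-0.06  0.43  0.88] gap 93.8 t 0.35
clock: 1.15
eef_pos: [360.0, -400.5, 205.6]
eef_rot: [3.141, 0.0, 0.52]
wrist_force: [-1.1, -1.8, -0.2]
finger_gap: 94.1
turn tool rotvec [ 0.    -0.002  0.003]
shift cm [13.57 -1.17  0.05] len 13.62 now [ 364.4 -397.6  205.5] [ 3.141e+00 -2.000e-03  5.230e-01] F [3.62 3.29 0.09] gap 93.8 t 1.2
```

View pics/w1.png

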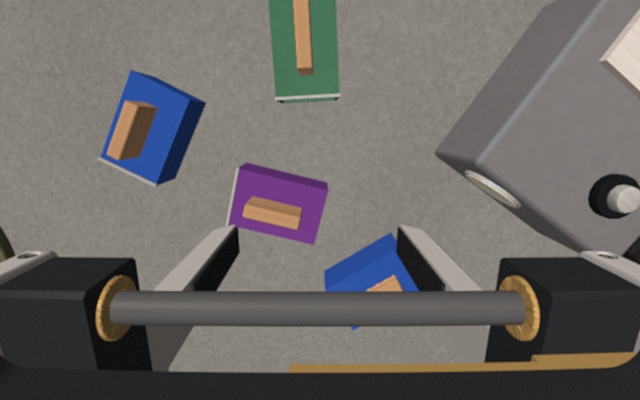

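The view ahead shows the green tin at (305,50) with its handle running up the image. The purple tin at (278,203) and the blue ones are decoys. Move closer for a second look.

```bash
python3 -m jog '[[4,0,0,0,0,0,100],[3,-0.6,0,0,0,0,100],[0,-0.5,0,0,0,0,100],[0,0,0,0,0,0,100],[0,0,0,0,0,0,100]]'
python3 - <<'E'
from h import *
s=monitor.read_state();c=vision.camera("wrist");cv2.imwrite("pics/w2.png",c["color"]);T=wristT(c,s);np.savez("w2.npz",T=T)
to([476.3,-320,205],.52)
m=masks(c)
for k in("green","wood"):
    mm=m[k].copy();mm[230:]=0
    cs,_=cv2.findContours(mm,0,2);q=max(cs,key=cv2.contourArea);b=cv2.minAreaRect(q);print(k,b);print(cv2.boxPoints(b).round(1).tolist())
E
```

```text
clock: 1.7
eef_pos: [413.2, -357.9, 205.5]
eef_rot: [3.141, 0.0, 0.519]
wrist_force: [-0.6, 0.5, 0.1]
finger_gap: 93.9
turn tool rotvec [ 0.     0.    -0.001]
shift cm [ 7.37 -0.17  0.06] len 7.37 now [ 413.2 -358.1  205.6] [3.141 0.    0.519] F [-0.15 -0.54 -0.9 ] gap 93.8 t 1.75
green ((315.2066650390625, 112.77760314941406), (96.04725646972656, 62.60740280151367), 86.56636810302734)
[[281.1000061035156, 66.69999694824219], [343.6000061035156, 63.0], [349.29998779296875, 158.8000030517578], [286.79998779296875, 162.60000610351562]]
wood ((314.6429748535156, 114.28754425048828), (63.07096481323242, 15.287602424621582), 87.0643310546875)
[[305.3999938964844, 83.19999694824219], [320.70001220703125, 82.4000015258789], [323.8999938964844, 145.39999389648438], [308.6000061035156, 146.1999969482422]]
```

View pics/w2.png

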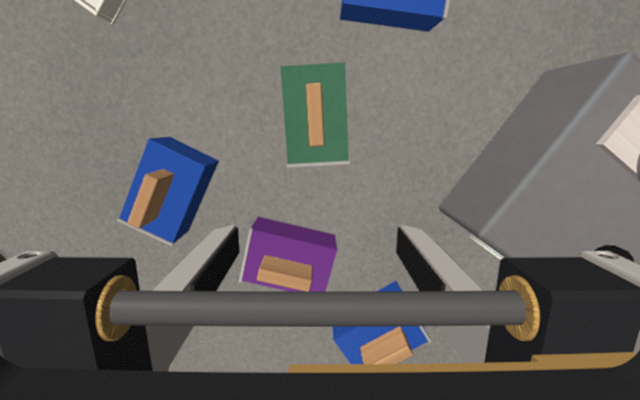

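The green tin stands clear and its handle is at (315,114). Work out its pose from the wrist view, with a stereo height check against the top view.

```bash
python3 - <<'E'
from h import *
np.set_printoptions(precision=1,suppress=True)
c=vision.camera("wrist");T=np.load("w2.npz")["T"];t=vision.camera("top")
P=plane(c,[(313.0,82.8),(316.2,145.8)],88,T);print(P,P.mean(0));d=P[0]-P[1];print(np.arctan2(d[1],d[0]),np.linalg.norm(d))
P2=plane(c,[(281.1,66.7),(343.6,63),(349.3,163.5),(286.8,166.5)],50,T);print(P2,P2.mean(0));d=(P2[0]+P2[1]-P2[2]-P2[3]);print(np.arctan2(d[1],d[0]))
tp=[(355+(x-400)/5.714,160+y/5.714) for x,y in [(596,133),(651,228)]]
print(tri(c,[(313.0,82.8),(316.2,145.8)],t,tp,T1=T))
g=P[:,:2].mean(0)*.6+P2[:,:2].mean(0)*.4
to([*g,205],.48)
E
```

```text
[[ 500.1 -304.2   88. ]
 [ 453.7 -333.9   88. ]] [ 476.9 -319.1   88. ]
0.5698779896027102 55.09690670458876
[[ 501.3 -266.8   50. ]
 [ 534.8 -318.5   50. ]
 [ 452.7 -374.4   50. ]
 [ 417.3 -318.9   50. ]] [ 476.5 -319.6   50. ]
0.5765761753706514
[[ 499.1 -304.9   97.9    0. ]
 [ 453.1 -334.4   84.4    1.1]]
turn tool rotvec [0. 0. 0.]
shift cm [ 7.4 -0.5  0.1] len 7.44 now [ 413.2 -358.   205.5] [3.1 0.  0.5] F [-0.1  0.5  0.3] gap 94.0 t 1.85
```

```bash
python3 - <<'E'
from h import *
to([476.7,-319.3,56],.573)
E
```

```text
turn tool rotvec [ 0.     0.    -0.054]
shift cm [ 7.43  0.19 14.95] len 16.7 now [ 413.2 -358.   205.5] [3.141 0.    0.519] F [-0.13  0.5   0.35] gap 94.0 t 1.85
```

```bash
python3 -m jog '[[0,0,0,0,0,-0.054,60],[3.7,0.1,0,0,0,0,60],[3.7,0.1,0,0,0,0,60],[0,0,4,0,0,0,60],[0,0,4,0,0,0,60],[0,0,4,0,0,0,60],[0,0,2.9,0,0,0,60],[0,0,0,0,0,0,60]]' 60
python3 - <<'E'
from h import *
c=vision.camera("wrist");cv2.imwrite("pics/w3.png",c["color"])
to([476.7,-319.3,56],.573)
E
```

```text
clock: 2.65
eef_pos: [475.5, -318.5, 53.5]
eef_rot: [-3.137, 0.002, 0.573]
wrist_force: [-1.0, -0.4, 0.5]
finger_gap: 56.5
turn tool rotvec [-0.002  0.001  0.   ]
shift cm [ 0.01  0.04 -0.01] len 0.04 now [ 476.4 -319.1   55.9] [-3.139e+00  1.000e-03  5.730e-01] F [0.48 0.01 1.23] gap 56.5 t 2.7
```

View pics/w3.png

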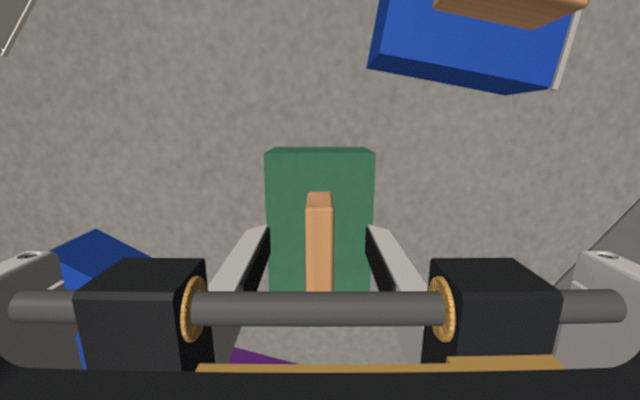

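The handle, at (318,240), sits centred between the fingers and aligned with them. Close and read the baseline, then lift.

```bash
python3 -m jog '[[0,0,0,0,0,0,0],[0,0,0,0,0,0,0],[0,0,0,0,0,0,0],[0,0,0,0,0,0,0],[0,0,0,0,0,0,0],[0,0,0,0,0,0,0],[0,0,0,0,0,0,0],[0,0,0,0,0,0,0]]' 60
```

```text
clock: 3.5
eef_pos: [477.1, -318.9, 56.6]
eef_rot: [3.141, -0.0, 0.574]
wrist_force: [-1.5, 1.9, 3.3]
finger_gap: 14.0
```

```bash
python3 -m jog '[[0,0,-0.5,0,0,0,0],[0,0,-2,0,0,0,0],[0,0,-3,0,0,0,0],[0,0,-3,0,0,0,0],[0,0,-3,0,0,0,0],[0,0,-2,0,0,0,0],[0,0,-0.5,0,0,0,0],[0,0,0,0,0,0,0]]' 60
for i in 1 2 3 4; do python3 -m jog '[[0,0,0,0,0,0,0],[0,0,0,0,0,0,0],[0,0,0,0,0,0,0]]'; done
python3 - <<'E'
from h import *
c=vision.camera("wrist");cv2.imwrite("pics/w4.png",c["color"]);to([476,-319,200])
E
```

```text
clock: 4.3
eef_pos: [477.1, -318.9, 196.5]
eef_rot: [3.141, -0.0, 0.574]
wrist_force: [0.5, -0.0, -1.4]
finger_gap: 13.9
clock: 4.6
eef_pos: [476.9, -318.7, 195.5]
eef_rot: [-3.14, 0.0, 0.574]
wrist_force: [0.6, 0.2, -1.3]
finger_gap: 13.6
clock: 4.9
eef_pos: [477.0, -318.9, 196.4]
eef_rot: [-3.141, 0.0, 0.574]
wrist_force: [-0.6, 0.0, -1.8]
finger_gap: 13.6
clock: 5.2
eef_pos: [477.1, -318.9, 196.5]
eef_rot: [3.142, -0.0, 0.574]
wrist_force: [-0.3, 0.1, -0.8]
finger_gap: 13.5
clock: 5.5
eef_pos: [477.1, -318.9, 196.4]
eef_rot: [3.142, 0.0, 0.574]
wrist_force: [0.1, -0.3, -1.0]
finger_gap: 13.6
shift cm [-0.1  -0.05 -0.36] len 0.37 now [ 477.1 -318.9  196.4] [3.142 0.    0.574] F [ 0.9  -0.2  -0.83] gap 13.7 t 5.55
```

View pics/w4.png

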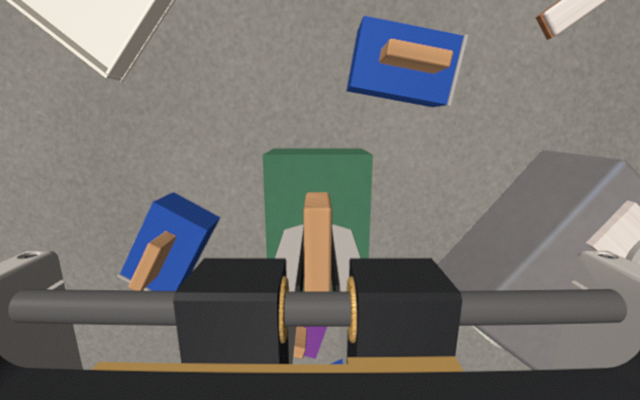

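It is held level, and the readings average about -1.2 N (≈125 g), so this tin is empty. Set it back in place and check the other.

```bash
python3 -m jog '[[0,0,3,0,0,0,0],[0,0,4,0,0,0,0],[0,0,4,0,0,0,0],[0,0,1.8,0,0,0,0],[0,0,0.7,0,0,0,0],[0,0,0.3,0,0,0,0],[0,0,0.15,0,0,0,0],[0,0,0,0,0,0,0]]'
python3 -m jog '[[0,0,0,0,0,0,50],[0,0,0,0,0,0,50],[0,0,0,0,0,0,50],[0,0,-1,0,0,0,50],[0,0,-4,0,0,0,50],[0,0,-4,0,0,0,60],[0,0,-4,0,0,0,60],[0,0,-4,0,0,0,60]]'
python3 -c "
from h import *
to([440,210,225],2.62)"
```

```text
clock: 6.35
eef_pos: [477.5, -319.2, 58.0]
eef_rot: [3.14, -0.001, 0.574]
wrist_force: [-0.6, -0.2, -0.1]
finger_gap: 13.3
clock: 7.15
eef_pos: [476.8, -318.7, 229.7]
eef_rot: [3.141, -0.0, 0.574]
wrist_force: [1.4, -0.3, 0.5]
finger_gap: 56.2
turn tool rotvec [ 1.000e-03  1.000e-03 -2.046e+00]
shift cm [29.54 44.    0.47] len 53.0 now [ 476.8 -318.7  229.7] [ 3.141 -0.     0.574] F [ 1.43 -0.26  0.51] gap 56.2 t 7.15
```

```bash
python3 -m jog '[[2.92,-3.31,0,0,0,0,60],[2.92,-3.31,0,0,0,0,60],[2.92,-3.31,0,0,0,0,60],[2.92,-3.31,0,0,0,0,60],[2.92,-3.31,0,0,0,0,60],[2.92,-3.31,0,0,0,0,60],[2.92,-3.31,0,0,0,0,60],[2.92,-3.31,0,0,0,0,60]]'
python3 -m jog '[[2.92,-3.31,0,0,0,0,60],[2.92,-3.31,0,0,0,0,60],[2.92,-3.31,0,0,0,0,60],[2.92,-3.31,0,0,0,0,60],[0,0,0,0,0,-0.146,60],[0,0,0,0,0,-0.146,60],[0,0,0,0,0,-0.146,60],[0,0,0,0,0,-0.146,60]]'
python3 -m jog '[[0,0,0,0,0,-0.146,60],[0,0,0,0,0,-0.146,60],[0,0,0,0,0,-0.146,60],[0,0,0,0,0,-0.146,60],[0,0,0,0,0,-0.146,60],[0,0,0,0,0,-0.146,60],[0,0,0,0,0,-0.146,60],[0,0,0,0,0,-0.146,60]]'
python3 -m jog '[[0,0,0,0,0,-0.146,60],[0,0,0,0,0,-0.146,60],[0,0,0,0,0,0,60],[0,0,0,0,0,0,60]]'
python3 - <<'E'
from h import *
s=monitor.read_state();c=vision.camera("wrist");cv2.imwrite("pics/w5.png",c["color"]);T=wristT(c,s);np.savez("w5.npz",T=T)
to([556,205,225],2.62)
m=masks(c)
for k in("green","wood"):
    mm=m[k].copy();mm[230:]=0
    cs,_=cv2.findContours(mm,0,2);q=max(cs,key=cv2.contourArea);b=cv2.minAreaRect(q);print(k,b);print(cv2.boxPoints(b).round(1).tolist())
t=vision.camera("top");cv2.imwrite("pics/t5.png",t["color"])
E
```

```text
clock: 7.95
eef_pos: [529.5, 32.2, 228.0]
eef_rot: [3.141, -0.001, 0.574]
wrist_force: [0.6, 0.3, -0.1]
finger_gap: 56.4
clock: 8.75
eef_pos: [555.7, 205.1, 227.8]
eef_rot: [3.141, -0.0, 1.164]
wrist_force: [0.1, -0.5, 0.5]
finger_gap: 56.1
clock: 9.55
eef_pos: [555.7, 204.9, 227.9]
eef_rot: [3.141, 0.0, 2.332]
wrist_force: [0.2, -0.1, -0.1]
finger_gap: 56.7
clock: 9.95
eef_pos: [555.7, 204.9, 227.5]
eef_rot: [3.141, 0.0, 2.613]
wrist_force: [-0.8, -0.2, -0.3]
finger_gap: 56.2
turn tool rotvec [ 0.     0.    -0.006]
shift cm [-0.02  0.02  0.24] len 0.24 now [555.7 204.9 227.4] [3.141 0.    2.614] F [-0.36 -0.78 -0.08] gap 56.4 t 10.0
green ((318.0, 117.0), (90.0, 58.0), 90.0)
[[289.0, 72.0], [347.0, 72.0], [347.0, 162.0], [289.0, 162.0]]
wood ((319.0, 115.0), (58.0, 14.0), 90.0)
[[312.0, 86.0], [326.0, 86.0], [326.0, 144.0], [312.0, 144.0]]
```

View pics/w5.png

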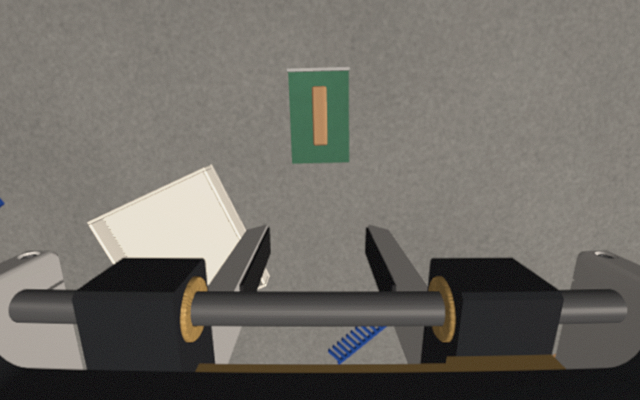

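View pics/t5.png

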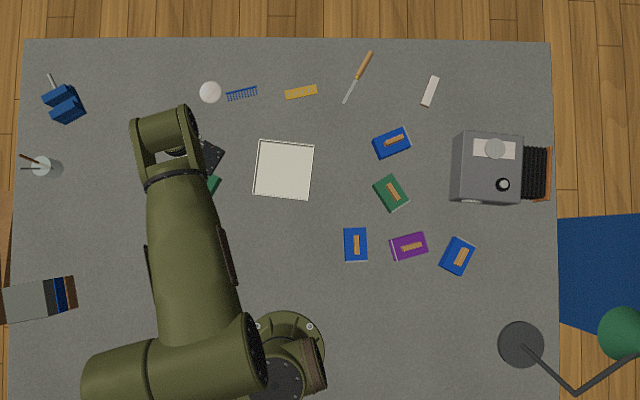

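The second green tin is in view, its handle at (319.5,115) and mouth rim at the top at row 69. The first tin stands upright at (391,193) in the top view.

```bash
python3 - <<'E'
from h import *
np.set_printoptions(precision=1,suppress=True)
c=vision.camera("wrist");T=np.load("w5.npz")["T"];t=vision.camera("top")
hp=[(319.3,86),(320.2,145)]
P=plane(c,hp,88,T);print(P,P.mean(0));d=P[0]-P[1];print(np.arctan2(d[1],d[0]),np.linalg.norm(d))
P2=plane(c,[(288,69.5),(349.7,68.3),(349.3,163),(292,163.3)],50,T);print(P2,P2.mean(0));d=(P2[0]+P2[1]-P2[2]-P2[3]);print(np.arctan2(d[1],d[0]))
tp=[(170+x/5.714,155+y/5.714) for x,y in [(134,218),(190,124)]]
print(tri(c,hp,t,tp,T1=T))
g=P[:,:2].mean(0)*.6+P2[:,:2].mean(0)*.4
np.set_printoptions(precision=3)
to([*g,56],np.arctan2(d[1],d[0]))
E
```

```text
[[468.4 257.6  88. ]
 [516.8 230.5  88. ]] [492.6 244.   88. ]
2.630938021761561 55.431303354227204
[[434.  239.8  50. ]
 [465.6 296.4  50. ]
 [552.7 247.7  50. ]
 [520.7 192.2  50. ]] [493.2 244.   50. ]
2.634983134582462
[[468.7 257.3  84.5   1.6]
 [517.3 230.3  81.4   0.2]]
turn tool rotvec [ 0.    -0.    -0.019]
shift cm [ 7.39  0.37 17.11] len 18.64 now [555.7 204.9 227.1] [ 3.142 -0.     2.616] F [-0.23 -0.39 -1.03] gap 56.5 t 10.15
```

```bash
python3 -m jog '[[0,0,0,0,0,-0.019,60],[3.7,0.18,0,0,0,0,60],[3.7,0.18,0,0,0,0,60],[0,0,4.5,0,0,0,60],[0,0,4.5,0,0,0,60],[0,0,4.5,0,0,0,60],[0,0,3.6,0,0,0,60],[0,0,0,0,0,0,60]]' 60
python3 - <<'E'
from h import *
c=vision.camera("wrist");cv2.imwrite("pics/w6.png",c["color"]);to([492.8,244,56],2.635)
E
```

```text
clock: 10.95
eef_pos: [491.8, 243.5, 53.0]
eef_rot: [-3.139, -0.002, 2.637]
wrist_force: [0.7, -0.9, 1.4]
finger_gap: 56.2
turn tool rotvec [-0.002 -0.001  0.002]
shift cm [-0.03  0.06 -0.14] len 0.16 now [492.2 243.7  54.6] [-3.140e+00 -1.000e-03  2.637e+00] F [-0.64  0.88  1.  ] gap 56.7 t 11.0
```

View pics/w6.png

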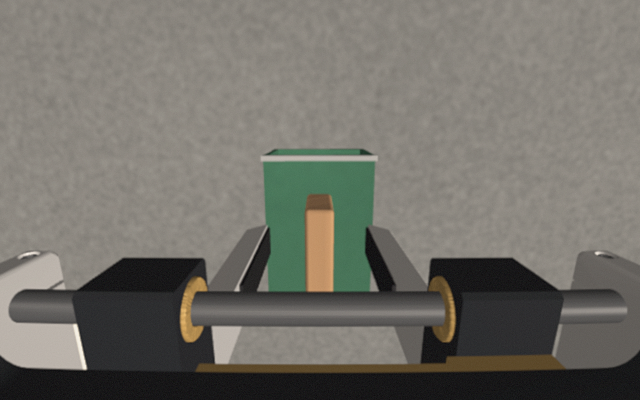

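The handle, at (319,245), is centred between the pads. Grip, lift and weigh.

```bash
python3 -m jog '[[0,0,0,0,0,0,0],[0,0,0,0,0,0,0],[0,0,0,0,0,0,0],[0,0,0,0,0,0,0],[0,0,0,0,0,0,0],[0,0,0,0,0,0,0],[0,0,0,0,0,0,0],[0,0,0,0,0,0,0]]' 60
python3 -m jog '[[0,0,-0.5,0,0,0,0],[0,0,-2,0,0,0,0],[0,0,-3,0,0,0,0],[0,0,-3,0,0,0,0],[0,0,-3,0,0,0,0],[0,0,-2,0,0,0,0],[0,0,-0.5,0,0,0,0],[0,0,0,0,0,0,0]]' 60
for i in 1 2 3 4; do python3 -m jog '[[0,0,0,0,0,0,0],[0,0,0,0,0,0,0],[0,0,0,0,0,0,0]]'; done
python3 - <<'E'
from h import *
c=vision.camera("wrist");cv2.imwrite("pics/w7.png",c["color"]);c=vision.camera("side");cv2.imwrite("pics/s7.png",c["color"]);to([550,4,210],np.pi)
E
```

```text
clock: 11.8
eef_pos: [492.7, 243.9, 56.0]
eef_rot: [3.142, 0.0, 2.637]
wrist_force: [-0.8, 0.6, 1.3]
finger_gap: 13.5
clock: 12.6
eef_pos: [492.6, 243.8, 195.8]
eef_rot: [3.142, 0.0, 2.637]
wrist_force: [-0.5, 0.1, -4.7]
finger_gap: 13.5
clock: 12.9
eef_pos: [492.5, 243.7, 195.0]
eef_rot: [-3.14, -0.001, 2.637]
wrist_force: [-0.3, -0.1, -4.7]
finger_gap: 13.8
clock: 13.2
eef_pos: [492.7, 243.9, 195.9]
eef_rot: [-3.142, -0.0, 2.637]
wrist_force: [0.2, -0.9, -4.5]
finger_gap: 13.4
clock: 13.5
eef_pos: [492.7, 243.9, 195.9]
eef_rot: [-3.142, -0.0, 2.637]
wrist_force: [-0.1, 0.2, -4.7]
finger_gap: 13.7
clock: 13.8
eef_pos: [492.7, 243.8, 195.9]
eef_rot: [-3.142, -0.0, 2.637]
wrist_force: [0.4, -0.3, -4.6]
finger_gap: 13.4
turn tool rotvec [ 0.     0.    -0.505]
shift cm [ -5.73 -23.99  -1.4 ] len 24.7 now [492.7 243.9 196. ] [3.142 0.    2.637] F [-0.46 -0.85 -4.88] gap 13.9 t 13.9
```

View pics/w7.png

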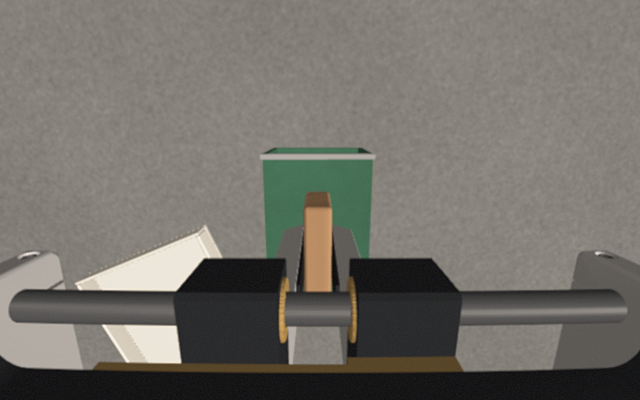

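View pics/s7.png

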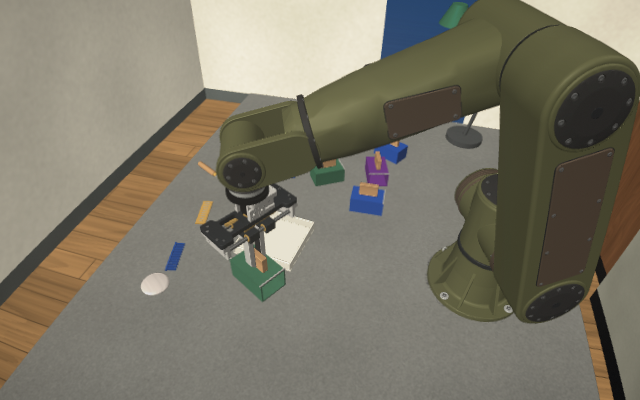

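The readings average -4.7 N (≈475 g), held level, so this is the heavy tin. Carry it level to over the tray with the mouth facing the robot.

```bash
python3 -m jog '[[0,0,0,0,0,-0.06,0],[0,0,0,0,0,-0.1,0],[0,0,0,0,0,-0.1,0],[0,0,0,0,0,-0.1,0],[0,0,0,0,0,-0.1,0],[0,0,0,0,0,-0.045,0],[0,0,0,0,0,0,0]]' 60
python3 -m jog '[[-0.3,-1.2,0,0,0,0,0],[-0.8,-2.8,0,0,0,0,0],[-0.9,-3.4,0,0,0,0,0],[-0.9,-3.4,0,0,0,0,0],[-0.9,-3.4,0,0,0,0,0],[-0.9,-3.4,0,0,0,0,0],[-0.9,-3.0,0,0,0,0,0],[-0.6,-2.0,0,0,0,0,0]]'
python3 -m jog '[[-0.2,-1,0,0,0,0,0],[-0.1,-0.4,0.5,0,0,0,0],[0,0,2,0,0,0,0],[0,0,2.5,0,0,0,0],[0,0,1.5,0,0,0,0],[0,0,0.5,0,0,0,0],[0,0,0,0,0,0,0]]'
python3 - <<'E'
from h import *
to([558,4,125],np.pi)
c=vision.camera("side");cv2.imwrite("pics/s8.png",c["color"])
E
```

```text
clock: 14.6
eef_pos: [492.7, 243.9, 196.0]
eef_rot: [3.142, 0.0, -3.141]
wrist_force: [-0.2, 0.1, -4.3]
finger_gap: 13.6
clock: 15.4
eef_pos: [555.0, 15.0, 196.0]
eef_rot: [-3.141, 0.0, 3.139]
wrist_force: [-0.2, 0.5, -4.5]
finger_gap: 14.2
clock: 16.1
eef_pos: [557.4, 4.4, 125.5]
eef_rot: [3.141, -0.001, -3.141]
wrist_force: [0.8, -0.2, -3.3]
finger_gap: 13.7
turn tool rotvec [ 0.    -0.001  0.001]
shift cm [-0.06 -0.04  0.05] len 0.09 now [557.4   4.4 125.5] [ 3.141e+00 -1.000e-03 -3.141e+00] F [ 0.77 -0.19 -3.28] gap 13.7 t 16.1
```

View pics/s8.png

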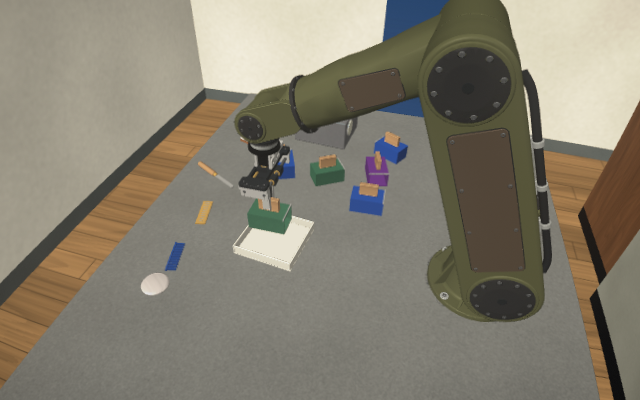

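The tin at (270,215) hangs level over the tray, mouth towards the robot. Tilt the mouth down by 0.98 rad (56°).

```bash
python3 -m jog '[[0,0,0,0,-0.06,0,0],[0,0,0,0,-0.12,0,0],[0,0,0,0,-0.12,0,0],[0,0,0,0,-0.12,0,0]]' 60
python3 -m jog '[[0,0,0,0,-0.12,0,0],[0,0,0,0,-0.12,0,0],[0,0,0,0,-0.12,0,0],[0,0,0,0,-0.12,0,0],[0,0,0,0,-0.08,0,0],[0,0,0,0,0,0,0]]'
python3 - <<'E'
from h import *
to([558,4,125])
for n in("side","wrist"):
    c=vision.camera(n);cv2.imwrite(f"pics/{n}9.png",c["color"])
E
```

```text
clock: 16.55
eef_pos: [558.2, 4.0, 127.7]
eef_rot: [-3.141, 0.427, -3.141]
wrist_force: [1.7, 0.8, -4.8]
finger_gap: 13.5
clock: 17.15
eef_pos: [563.1, 21.2, 141.3]
eef_rot: [3.114, 0.819, 3.141]
wrist_force: [-0.4, 0.1, -1.9]
finger_gap: 13.7
shift cm [ 1.54 -1.74  0.69] len 2.42 now [563.1  21.2 141.3] [3.114 0.819 3.141] F [-0.39  0.1  -1.91] gap 13.7 t 17.15
```

View pics/side9.png

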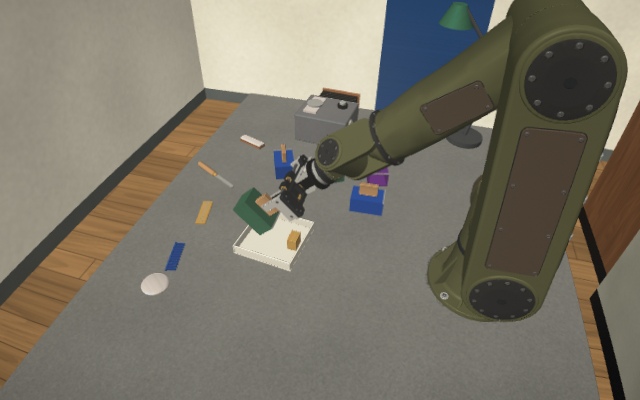

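View pics/wrist9.png

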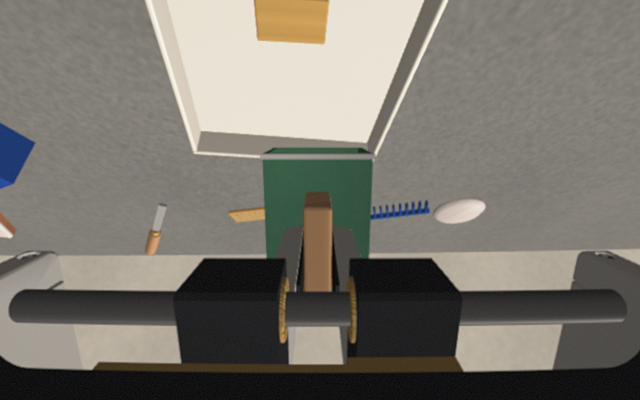

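The brass block is out and lies in the tray at (294,241) in the side view, and the force has dropped to -1.9 N. The tilt stopped at 47° because of the arm's limit. Level the tin and check.

```bash
python3 -m jog '[[0,0,0,0,0.08,0,0],[0,0,0,0,0.12,0,0],[0,0,0,0,0.12,0,0],[0,0,0,0,0.12,0,0],[0,0,0,0,0.12,0,0],[0,0,0,0,0.12,0,0],[0,0,0,0,0.12,0,0],[0,0,0,0,0,0,0]]' 60
python3 - <<'E'
from h import *
s=monitor.read_state();print(s["joints"].round(3))
to([492.7,243.9,196],np.pi)
E
```

```text
clock: 18.05
eef_pos: [566.2, 26.4, 141.0]
eef_rot: [3.11, 0.118, -3.109]
wrist_force: [0.2, 0.8, -1.0]
finger_gap: 13.8
[-0.037  0.331  1.642  0.045  1.053 -1.663]
turn tool rotvec [0.033 0.118 0.035]
shift cm [ 7.35 21.75 -5.5 ] len 23.61 now [566.2  26.4 141. ] [ 3.11   0.118 -3.109] F [ 0.16  0.79 -1.01] gap 13.8 t 18.05
```

```bash
python3 -m jog '[[0,0,0,0.033,0.118,0.035,0],[0,0,0,0,0,0,0],[0,0,-2.5,0,0,0,0],[0,0,-3,0,0,0,0],[1.2,3.6,0,0,0,0,0],[1.2,3.6,0,0,0,0,0],[1.2,3.6,0,0,0,0,0],[1.2,3.6,0,0,0,0,0]]'
python3 -m jog '[[1.2,3.6,0,0,0,0,0],[1.2,3.6,0,0,0,0,0],[0,0,0,0,0,0,0],[0,0,0,0,0,0,0]]'
python3 - <<'E'
from h import *
to([492.7,243.9,57],np.pi)
for n in("side","wrist"):
    c=vision.camera(n);cv2.imwrite(f"pics/{n}10.png",c["color"])
E
```

```text
clock: 18.85
eef_pos: [515.6, 172.1, 196.3]
eef_rot: [3.137, 0.007, -3.14]
wrist_force: [0.5, 0.7, -2.0]
finger_gap: 13.9
clock: 19.25
eef_pos: [491.8, 243.4, 196.6]
eef_rot: [3.136, 0.006, -3.138]
wrist_force: [-0.2, 0.6, -2.2]
finger_gap: 13.4
turn tool rotvec [0.006 0.006 0.004]
shift cm [-0.09  0.05 13.96] len 13.96 now [491.8 243.4 196.6] [ 3.136  0.006 -3.138] F [-0.18  0.62 -2.19] gap 13.4 t 19.25
```

View pics/side10.png

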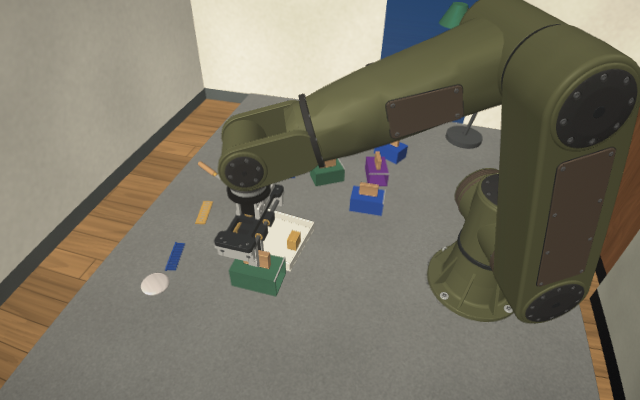

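View pics/wrist10.png

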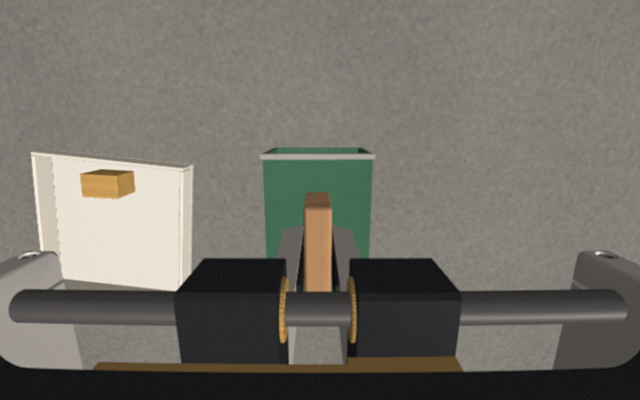

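The block lies flat in the tray at (107,183), and the tin is level, unslipped and clear of the tray. Set it down.

```bash
python3 -m jog '[[0,0,3,0.006,0.006,0,0],[0,0,4,0,0,0,0],[0,0,4,0,0,0,0],[0,0,1.6,0,0,0,0],[0,0,0.6,0,0,0,0],[0,0,0.4,0,0,0,0],[0,0,0.3,0,0,0,0],[0,0,0.1,0,0,0,0]]'
python3 -m jog '[[0,0,0,0,0,0,0],[0,0,0,0,0,0,0]]'
python3 -c "
from h import *
to([492.7,243.9,57],np.pi)"
```

```text
clock: 20.15
eef_pos: [492.0, 244.0, 57.3]
eef_rot: [3.141, -0.002, -3.138]
wrist_force: [-0.3, 0.2, -1.8]
finger_gap: 13.9
clock: 20.35
eef_pos: [491.7, 244.1, 57.2]
eef_rot: [3.141, -0.003, -3.138]
wrist_force: [-0.2, 0.3, -0.4]
finger_gap: 13.6
turn tool rotvec [ 0.001 -0.003  0.003]
shift cm [-0.1  -0.02  0.02] len 0.1 now [491.7 244.1  57.2] [ 3.141e+00 -3.000e-03 -3.138e+00] F [-0.17  0.34 -0.39] gap 13.6 t 20.35
```

```bash
python3 -m jog '[[0,0,0.07,0,0,0,0],[0,0,0.05,0,0,0,0],[0,0,0,0,0,0,0],[0,0,0,0,0,0,0]]'
python3 -m jog '[[0,0,0,0,0,0,50],[0,0,0,0,0,0,50],[0,0,0,0,0,0,50],[0,0,-1,0,0,0,50],[0,0,-4,0,0,0,50],[0,0,-4,0,0,0,60],[0,0,-4,0,0,0,60],[0,0,-4,0,0,0,60]]'
python3 -m jog '[[-4,0,-2,0,0,0,60],[-4,0,0,0,0,0,60],[-4,0,0,0,0,0,60],[-4,0,0,0,0,0,60],[0,0,0,0,0,0,60],[0,0,0,0,0,0,60]]'
python3 - <<'E'
from h import *
to([492.7,243.9,57],np.pi)
for n in("side","wrist","top"):
    c=vision.camera(n);cv2.imwrite(f"pics/{n}11.png",c["color"])
E
```

```text
clock: 20.75
eef_pos: [491.6, 244.2, 56.2]
eef_rot: [3.141, -0.003, -3.138]
wrist_force: [-3.3, -1.6, 6.1]
finger_gap: 13.9
clock: 21.55
eef_pos: [491.8, 243.8, 228.0]
eef_rot: [3.141, -0.003, -3.138]
wrist_force: [-0.6, 0.1, -0.2]
finger_gap: 56.0
clock: 22.15
eef_pos: [652.2, 244.3, 244.2]
eef_rot: [3.141, -0.005, -3.139]
wrist_force: [-0.0, -0.2, 0.7]
finger_gap: 56.1
turn tool rotvec [ 0.    -0.005  0.003]
shift cm [15.95 -0.04 18.72] len 24.59 now [652.2 244.3 244.2] [ 3.141 -0.005 -3.139] F [-0.02 -0.19  0.68] gap 56.1 t 22.15
```

View pics/side11.png

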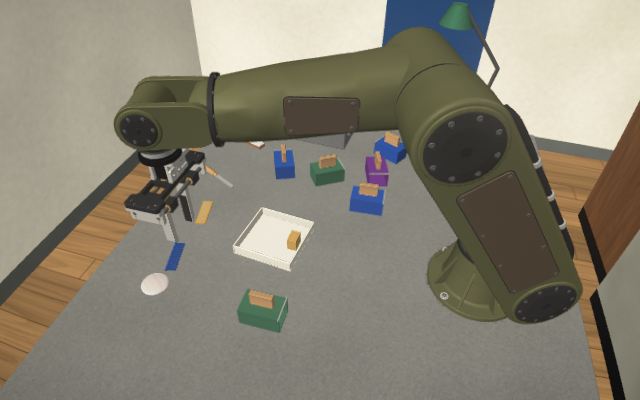

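View pics/top11.png

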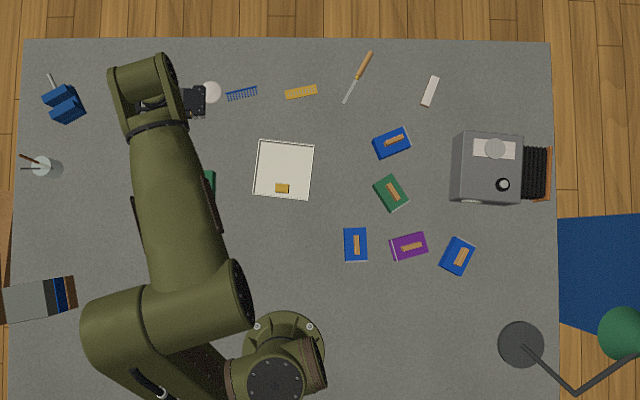

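View pics/wrist11.png

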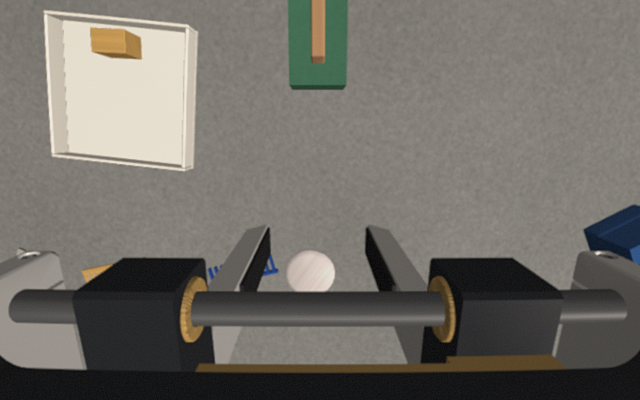

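The block is in the tray (top view (282,188)). Both green tins stand upright: side view (263,310), and top view (391,193). The gripper is clear of everything.

```bash
python3 -c "
from cell import order
print(order.sign_off())"
```

```text
the job is handed in; nothing more can be done
None
```

The job is done and handed in at about 22 s: the brass block is in the white tray, and both green tins stand upright on the shelf, clear of it.

- **Weighing:** I lifted the right-hand tin (as the robot faces) and held it level for about 1.2 s. It read about 1.2 N, so it was empty, and I put it back without tipping it. The left-hand tin read about 4.7 N, so it held the block.
- **Tipping:** I tipped the heavy tin mouth-down over the tray, and the block slid out into it. I then set the tin down near where it had stood. The reading had fallen to about 2 N, as for an empty tin.
- **Last checks:** The final top, side and wrist pictures show the block flat in the tray, both tins upright and the gripper touching nothing.
- **What disagreed:**
  - The tilt stopped at about 47°, short of the 50–60° asked for, because the arm reached its limit, and the tool drifted about 17 mm sideways. The block came out all the same.
  - Two-view handle-top heights scattered from 81 to 98 mm against the expected 88 mm. I used 88 mm, and both grasps fitted.

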